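# Scrape the loose chips off the bench plate into the catch tray

## Task

Take the orange-handled scraper from its slanted cradle and use its blade to scrape all five loose black chips off the metal plate into the red tray along the plate's edge, without touching the chips with the fingers. Then put the scraper back in the cradle as it was, seated and leaning on the back rest, let go, and leave the other things on the bench where they are.

Things in the scene. Friction and masses are not known exactly. Their poses are not given: they have to be found in the camera images.
- scraper: scraper block, 130 to 210 g: aluminium blade with black rubber lip, 16 (x) x 90 (y) x 34 (z) mm, and above it an orange handle slab 16 (x) x 44 (y) x 70 (z) mm: 104 mm tall in all, front and back alike. Origin: centre of the blade's underside; z runs up the handle, x through the thickness. In the cradle its z leans 28 degrees from vertical towards the cradle's +x side, away from the robot
- cradle: fixed steel cradle, base 110 x 130 x 10 mm, origin: centre of its underside, z up. On it an open V: a seat 120 mm wide (y) rising towards -x at 28 degrees, and square to it, on the +x side, a back rest 8 mm thick leaning 28 degrees from vertical towards +x. The back rest reaches 36 mm up the scraper's back, so the handle stands free above it
- cradle_seat (a point): where the scraper's origin lies when seated: in the cradle's frame at (0, 0, 33.8) mm. At the start it may be up to 8 mm to either side of it along y. The seated scraper's axes in the cradle's frame: z = (0.469, 0, 0.883), x = (0.883, 0, -0.469), y = y
- plate: fixed flat metal plate on a grey block. Origin: centre of its underside, on the bench; z up. Surface 40 mm above the origin, x from -80 to +80 mm; rails 10 mm high along both sides, inner faces at y = +-95 mm; both x edges open. Chips start within x -45 to +30, y +-60 mm: room to set the blade down behind them near the +x edge and wipe towards -x, in more than one stroke
- tray (a point): middle of the floor of the red catch tray, which is fixed to the plate along its -x edge (the robot's side): in the plate's frame at (-122, 0, 4) mm. Inside it spans x from -80 to -165 mm and y +-96 mm; floor 4 mm and walls 32 mm above the bench
- chip1: one of five loose chips: black block 20 (x) x 14 (y) x 8 (z) mm, 12 g, lying flat on the plate at any yaw; origin: centre of its underside
- chip2: one of five loose chips: black block 20 (x) x 14 (y) x 8 (z) mm, 12 g, lying flat on the plate at any yaw; origin: centre of its underside
- chip3: one of five loose chips: black block 20 (x) x 14 (y) x 8 (z) mm, 12 g, lying flat on the plate at any yaw; origin: centre of its underside
- chip4: one of five loose chips: black block 20 (x) x 14 (y) x 8 (z) mm, 12 g, lying flat on the plate at any yaw; origin: centre of its underside
- chip5: one of five loose chips: black block 20 (x) x 14 (y) x 8 (z) mm, 12 g, lying flat on the plate at any yaw; origin: centre of its underside
- jar: bystander: jar with a green cap, 42 mm wide, 50 mm high; origin: centre of its underside
- spool: bystander: steel-grey spool, 48 mm wide, 38 mm high; origin: centre of its underside
- cells: bystander: black holder with two blue cells, 50 x 90 x 26 mm; origin: centre of its underside
- driver: bystander: screwdriver lying on the bench
- meter: bystander: grey hand meter lying on its back, 150 x 75 x 42 mm; origin: centre of its underside
- pedal: bystander: red and black foot switch, 140 x 75 x about 62 mm; origin: centre of its underside
Not all that is in view belongs to the job. What is shaped like the scraper but blue is not meant.

How it is judged:
On the way, in this order (a step that is already met when the one before it is completed fails the run):
1. the scraper has been taken out of its cradle, with all chips still to be scraped (distance between scraper and cradle_seat above 0.06 m and z of each of chip1, chip2, chip3, chip4, chip5 in the frame of plate above 0.036 m), for 0.1 s.
2. all five chips lie in the tray while the scraper is still out of its cradle (distance between scraper and cradle_seat above 0.06 m and x of chip1 in the frame of plate between -0.168 and -0.08 m and y of chip1 in the frame of plate between -0.098 and 0.098 m and z of each of chip1, chip2, chip3, chip4, chip5 in the frame of plate below 0.032 m and linear speed of each of chip1, chip2, chip3, chip4, chip5 below 0.03 m/s and x of chip2 in the frame of plate between -0.168 and -0.08 m and y of chip2 in the frame of plate between -0.098 and 0.098 m and x of chip3 in the frame of plate between -0.168 and -0.08 m and y of chip3 in the frame of plate between -0.098 and 0.098 m and x of chip4 in the frame of plate between -0.168 and -0.08 m and y of chip4 in the frame of plate between -0.098 and 0.098 m and x of chip5 in the frame of plate between -0.168 and -0.08 m and y of chip5 in the frame of plate between -0.098 and 0.098 m), for 0.1 s.
At the end, for the whole second after the job is handed in: All five chips lie still in the red tray, below 32 mm above the bench; the scraper is let go and at rest in the cradle: origin within 18 mm of cradle_seat, leaning 0.38 to 0.60 rad from vertical, its y axis within 0.2 rad of the cradle's (either way round) (x of chip1 in the frame of plate between -0.168 and -0.08 m and y of chip1 in the frame of plate between -0.098 and 0.098 m and z of each of chip1, chip2, chip3, chip4, chip5 in the frame of plate below 0.032 m and linear speed of each of chip1, chip2, chip3, chip4, chip5 below 0.03 m/s and x of chip2 in the frame of plate between -0.168 and -0.08 m and y of chip2 in the frame of plate between -0.098 and 0.098 m and x of chip3 in the frame of plate between -0.168 and -0.08 m and y of chip3 in the frame of plate between -0.098 and 0.098 m and x of chip4 in the frame of plate between -0.168 and -0.08 m and y of chip4 in the frame of plate between -0.098 and 0.098 m and x of chip5 in the frame of plate between -0.168 and -0.08 m and y of chip5 in the frame of plate between -0.098 and 0.098 m and distance between scraper and cradle_seat below 0.018 m and angle between scraper's own z axis and vertical between 0.38 and 0.6 rad and angle between the y axis of scraper and the y axis of cradle, either way round below 0.2 rad and linear speed of scraper below 0.02 m/s); the robot touches nothing.
It fails at once if the fingers touch a chip with more than 0.5 N (contact force between the fingers and chip1 above 0.5 N or contact force between the fingers and chip2 above 0.5 N or contact force between the fingers and chip3 above 0.5 N or contact force between the fingers and chip4 above 0.5 N or contact force between the fingers and chip5 above 0.5 N).
It fails at once if a bystander is moved by more than 25 mm (distance of any of jar, spool, cells, driver, meter, pedal from where it was at the start of the episode above 0.025 m).
It also fails if it takes over 53 s, if anything falls off the work surface, if the arm or the gripper's body presses on something with over 40 N, if the wrist force passes 120 N, or if a joint passes its speed limit or range.

## Robot

A 7-joint arm with a two-finger parallel gripper is mounted at the origin on the work surface. World frame = base frame: x ahead of the robot, y to its left, z up, the work surface at z = 0. Lengths are in m, angles in rad, forces in N, time in s.
With the tool pointing down it reaches from about 0.425 to 0.875 m from the base axis. Payload 4.7 kg.
Tool frame: the origin (TCP) lies on the mounting face of the last link; the fingertips stand 182 mm ahead of it and the grasp point (between the pads) lies 164 mm ahead of it; z points along the fingers, y is the direction in which the jaws open and shut (so a half turn about z gives the same grasp; the last joint's range is limited). The gripper opens to 87 mm and grips with 3 to 60 N. Pads are 19 mm wide; open, the fingers measure 117 mm over their backs; the gripper's body (75 mm by 190 mm) begins 51 mm behind the grasp point.
Start: joints at [-1.219, 0.321, -0.07, 1.45, 0.023, 1.371, -0.057], TCP at [0.215, 0.613, 0.405] pointing down, gripper open.
Joint ranges: [-2.86, 2.86], [-0.3, 2.09], [-1.38, 1.24], [0.06, 2.45], [-1.56, 4.7], [0.09, 2.05], [-2.69, 2.69]. Speed limits (rad/s): [2.57, 2.57, 3.14, 3.14, 3.14, 3.14, 3.14].

## Interface

Orientations are given as a rotation vector (axis times angle).
In Python, from bench import ctrl gives the robot as it stands. The module is installed in compiled form; this text tells all that it offers.
- The arm moves only by the tool play_rows, never from a script. Its argument "targets" is text: rows parted by semicolons, each of 7 numbers parted by spaces: the shift along the tool's x, y, z in cm, then the turn, a rotation vector about the tool's x, y, z in rad, then the opening, from -1 (shut) to 1 (fully open). In form: x y z ax ay az grip; .... A call has 1 to 20 rows; each row shifts and turns the pose as measured when the row begins, along the tool's axes as they then stand; what a row does not reach is not made up. A row lasts 1/8 s, in which the tool goes at most 62.5 mm and 10.7 degrees, less where a joint would pass 70% of its speed; a pose out of reach is approached as far as the arm can. A call is refused whole if a number of a shift passes 6.25 or a number of a turn 0.188, either way. A call with a gripper value outside its range is refused whole. The fingers move at their own pace and stop on an object; "newtons" is the grip in N (left out, the last holds). Time passes only in rows, so rows that do not move let the fingers close. It gives the time, the measured TCP pose, the force and the opening at its end, in the units of the state.
- ctrl.get_state(): the state, without advancing time (a new reading comes with each control period).
- ctrl.get_image(name): name is "scene" or "top"; returns a dict with "pixels" (420x560x3 uint8, blue, green, red), "depth" (420x560 float32, m along the optical axis (not along the pixel's ray), 0 where there is no reading), "intrinsics" (3x3 intrinsics, pixels), "R" (3x3) and "t" (3): a world point X has camera coordinates R X + t. Camera axes: x right, y down, z forward; pixel columns grow to the right and rows downward; lengths in m; the calibration is good to about 2 mm. A picture is of the moment at which its call begins.
- ctrl.close_job(): hands the job in, once; it reports no verdict.
The state is a dict: "time": time; "joint_positions": joint angles; "qd": joint speeds; "joint_torque": joint torques, N m; "position": TCP position; "tool_rot": TCP orientation; "ft_force": force on the tool from outside, world axes, zero at the start; "torque": the same for the moment, N m; "grip_width": opening from 0.0 (shut) to 1.0 (fully open).
Only numpy, scipy, OpenCV 4.12 (cv2) and the standard library are available. Lean on these libraries where they do the work, as an engineer would, in place of code of your own. Each camera call takes 0.05 s, during which the arm holds its last target.

## Working session

There is one attempt and no reset: what is moved stays moved. The work goes in short steps, Python scripts to look and compute and a tool call to move; the robot and the scene stay as the last step left them, time stands still between calls to the robot, and variables do not carry over. Pictures are saved under pics/ and viewed, and the job is handed in when it is done.

Besides the shell and the picture viewer there is one more tool, called after "Call:" as name(argument=value, ...) on one line, values as JSON. play_rows: Moves the arm, as the interface text tells. Its arguments: {"type":"object","properties":{"targets":{"type":"string"},"newtons":{"type":"number"}},"required":["targets"]}

```bash
mkdir -p pics; ls
python3 - <<'E'
from bench import ctrl
import cv2,numpy as np,pickle
print(ctrl.get_state())
for n in ("scene","top"):
    im=ctrl.get_image(n); cv2.imwrite(f"pics/{n}0.png",im["pixels"]); pickle.dump(im,open(f"pics/{n}0.pkl","wb"))
    print(n,im["intrinsics"],im["R"],im["t"])
E
```

```text
pics
{'time': 0.0, 'joint_positions': array([-1.2189037 ,  0.32186702, -0.07007156,  1.45166556,  0.02259514,
        1.37082511, -0.0569216 ]), 'qd': array([-0.00112071, -0.00196337,  0.00080126, -0.00016761, -0.00050903,
       -0.00038374, -0.00084365]), 'joint_torque': array([ 6.47969409e-04, -4.91300547e+01, -4.03643483e-01, -3.12522876e+01,
       -6.38059666e-02,  4.38025407e-02,  1.81812579e-04]), 'position': array([0.21538344, 0.61306405, 0.40363723]), 'tool_rot': array([-5.28051864e-01, -3.09665612e+00,  3.08515306e-03]), 'ft_force': array([-0.20827566,  0.8416825 ,  0.80944738]), 'torque': array([0.03758976, 0.04703283, 0.01270669]), 'grip_width': 1.0011582988294547}
scene [[411.40042251   0.         281.01435469]
 [  0.         411.40042251 205.62027646]
 [  0.           0.           1.        ]] [[ 0.38997472  0.9207353  -0.01289284]
 [ 0.66978865 -0.29323966 -0.68219767]
 [-0.63190417  0.25740437 -0.73105411]] [-0.23260647 -0.35040011  1.46801127]
top [[413.78592027   0.         275.26210708]
 [  0.         413.78592027 210.10350643]
 [  0.           0.           1.        ]] [[ 0.01994652 -0.99941582  0.02775167]
 [-0.98275622 -0.02470245 -0.18324846]
 [ 0.18382695 -0.02361796 -0.98267484]] [-0.01734564  0.60029025  1.00317706]
```

View pics/scene0.png

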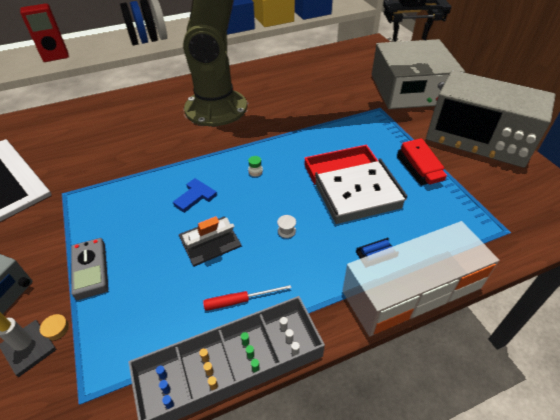

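View pics/top0.png

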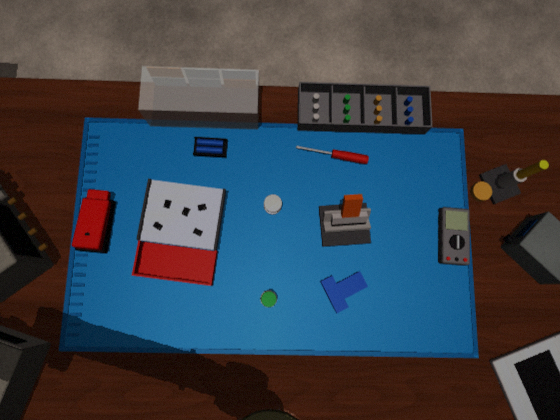

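The scene view shows the orange handle at about (208,226) in its cradle. The plate with five chips is near (358,187), with the red tray on the robot's side. The top view shows the handle at (352,206), the plate at (182,215) and the tray at (177,262). The blue decoy is at (343,290). Next I'll measure these.

```bash
cat > h.py <<'E'
import cv2,numpy as np,pickle
def load(n): return pickle.load(open(f"pics/{n}.pkl","rb"))
def world(im,uv,d=None):
    uv=np.atleast_2d(np.array(uv,float)); K=im["intrinsics"]
    if d is None: d=im["depth"][uv[:,1].astype(int),uv[:,0].astype(int)]
    c=np.c_[(uv[:,0]-K[0,2])/K[0,0]*d,(uv[:,1]-K[1,2])/K[1,1]*d,d*np.ones(len(uv))]
    return (c-im["t"])@im["R"]
def onplane(im,uv,z):
    uv=np.atleast_2d(np.array(uv,float)); K=im["intrinsics"]
    r=np.c_[(uv[:,0]-K[0,2])/K[0,0],(uv[:,1]-K[1,2])/K[1,1],np.ones(len(uv))]@im["R"]
    o=-im["R"].T@im["t"]; return o+r*((z-o[2])/r[:,2])[:,None]
def blobs(m,amin=10):
    n,l,s,c=cv2.connectedComponentsWithStats(m.astype(np.uint8))
    return [(i,s[i],c[i]) for i in range(1,n) if s[i,4]>=amin],l
E
python3 - <<'E'
from h import *
np.set_printoptions(precision=4,suppress=True)
for n in ("top0","scene0"):
    im=load(n);px=im["pixels"];hsv=cv2.cvtColor(px,cv2.COLOR_BGR2HSV)
    H,S,V=cv2.split(hsv)
    # all depth points
    K=im["intrinsics"];vv,uu=np.mgrid[:420,:560]
    P=world(im,np.c_[uu.ravel(),vv.ravel()]).reshape(420,560,3)
    ok=im["depth"]>0
    m=(H>=4)&(H<=16)&(S>160)&(V>100)
    print(n,"orange")
    for i,s,c in blobs(m,25)[0]: 
        l=blobs(m,25)[1]; q=P[(l==i)&ok]; print(s,c,np.median(q,0),q.min(0),q.max(0))
    white=(S<60)&(V>120)
    for i,s,c in blobs(white,600)[0]:
        l=blobs(white,600)[1]; q=P[(l==i)&ok]
        cn=max(cv2.findContours((l==i).astype(np.uint8),0,2)[0],key=cv2.contourArea)
        b=cv2.boxPoints(cv2.minAreaRect(cn)); print("white",s,c,np.median(q,0)); print(b,onplane(im,b,np.median(q[:,2])))
        if abs(np.median(q[:,2])-.04)<.012:
            hull=cv2.fillConvexPoly(np.zeros((420,560),np.uint8),cv2.convexHull(cn),1)
            er=cv2.erode(hull,np.ones((5,5)))
            d=(er>0)&(V<80)
            for j,s2,c2 in blobs(d,8)[0]: print(" chip",s2[4],c2,onplane(im,c2,0.048),world(im,c2))
    red=((H<4)|(H>172))&(S>150)&(V>80)
    for i,s,c in blobs(red,300)[0]:
        l=blobs(red,300)[1]; q=P[(l==i)&ok]; cn=max(cv2.findContours((l==i).astype(np.uint8),0,2)[0],key=cv2.contourArea)
        print("red",s,c,np.median(q,0));
E
python3 - <<'E'
import cv2
a=cv2.imread('pics/top0.png'); cv2.imwrite('pics/cr_top.png',cv2.resize(a[180:260,300:390],None,fx=8,fy=7,interpolation=2))
cv2.imwrite('pics/pl_top.png',cv2.resize(a[170:290,120:235],None,fx=5,fy=5,interpolation=2))
a=cv2.imread('pics/scene0.png'); cv2.imwrite('pics/cr_sc.png',cv2.resize(a[205:275,170:250],None,fx=8,fy=8,interpolation=2))
E
```

```text
top0 orange
[343 195  20  23 367] [352.1117 205.3052] [ 0.6073 -0.1909  0.1099] [ 0.585  -0.2127  0.0667] [ 0.6312 -0.1676  0.132 ]
white [ 299   42   59   41 1349] [329.9785  65.5278] [ 1.4742 -0.2805 -0.7506]
[[294.696  76.672]
 [301.16   41.12 ]
 [360.472  51.904]
 [354.008  87.456]] [[ 1.4105 -0.1042 -0.7506]
 [ 1.6012 -0.1339 -0.7506]
 [ 1.5538 -0.4268 -0.7506]
 [ 1.3641 -0.392  -0.7506]]
white [ 60  45  44  34 743] [84.3795 60.7739] [ 1.4576  0.9017 -0.7514]
[[ 56.4181  68.3426]
 [ 66.2569  37.1864]
 [106.7456  49.9723]
 [ 96.9068  81.1285]] [[ 1.4141  1.0362 -0.7514]
 [ 1.5795  1.0082 -0.7514]
 [ 1.5189  0.8078 -0.7514]
 [ 1.3549  0.8388 -0.7514]]
white [ 139   64  126   45 1363] [186.2238  80.2487] [0.9299 0.2586 0.1092]
[[138.2831  66.0635]
 [263.9302  63.9157]
 [264.6508 106.0743]
 [139.0038 108.2222]] [[0.9582 0.3571 0.1092]
 [0.9759 0.0346 0.1092]
 [0.8591 0.0298 0.1092]
 [0.843  0.3461 0.1092]]
white [ 141  180   82   70 4168] [181.6015 214.6144] [0.5842 0.2378 0.0393]
[[140.0742 239.9433]
 [148.1703 179.2227]
 [222.2533 189.1004]
 [214.1572 249.821 ]] [[0.5178 0.3379 0.
[... 8194 characters left out ...]
.9999]
 [559.     418.9999]] [[ 1.0715  0.4311 -0.749 ]
 [ 0.6361  0.777  -0.749 ]
 [ 0.8269  1.2176 -0.749 ]
 [ 1.2227  0.7846 -0.749 ]]
white [ 139  304  185  116 5974] [224.957  364.0507] [ 0.8994 -0.2518  0.0051]
[[123.8175 369.1926]
 [301.9252 293.4456]
 [323.7203 344.6937]
 [145.6127 420.4406]] [[ 0.8268 -0.4412  0.0051]
 [ 0.8114 -0.039   0.0051]
 [ 0.94   -0.0487  0.0051]
 [ 0.9399 -0.418   0.0051]]
red [ 20   3  48  59 927] [43.6775 32.8285] [-0.5264 -0.5032  0.1412]
red [ 402  138   44   46 1031] [424.6896 159.8477] [0.5785 0.4566 0.0514]
red [ 305  145   72   35 1171] [338.1418 159.6003] [0.4343 0.2548 0.0072]
red [204 292  44  18 455] [224.9231 300.3231] [ 0.7694 -0.2084  0.024 ]
```

View pics/cr_top.png

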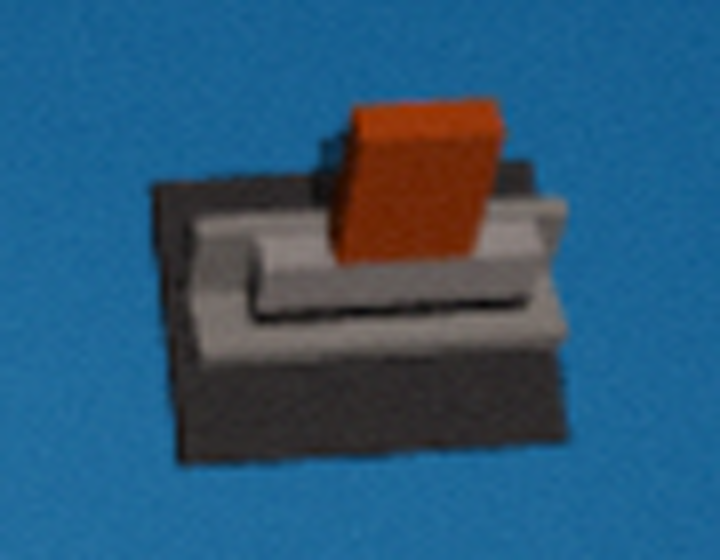

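View pics/cr_sc.png

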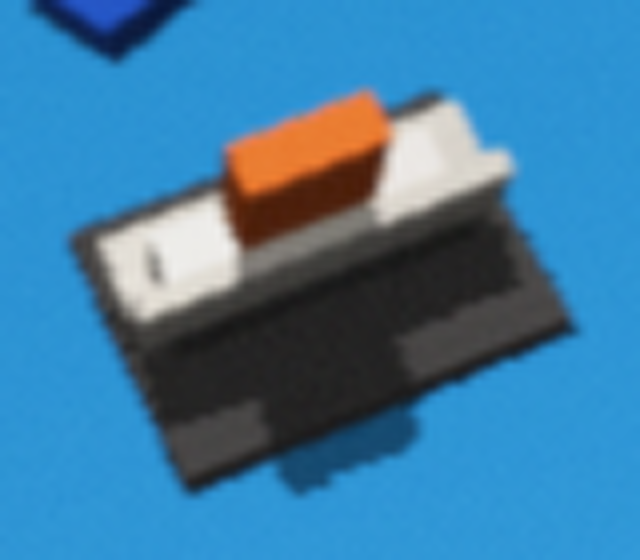

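View pics/pl_top.png

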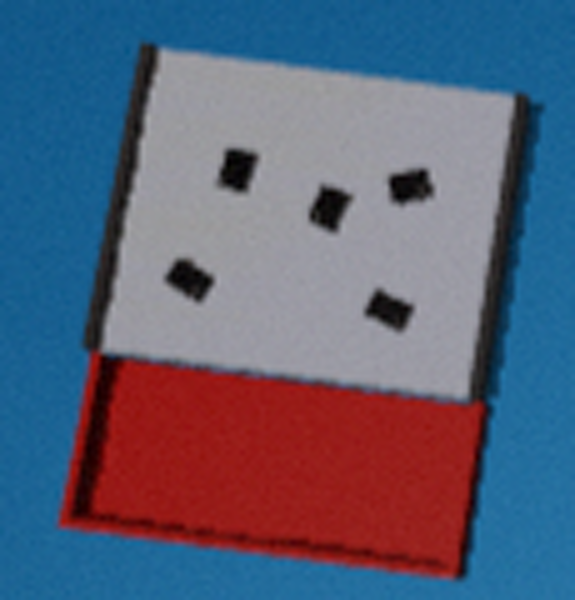

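```bash
python3 - <<'E'
from h import *
np.set_printoptions(precision=4,suppress=True)
t=load("top0");s=load("scene0")
def dz(l,fx,fy,u0,v0): l=np.array(l,float); return np.c_[u0+(l[:,0]+.5)/fx-.5, v0+(l[:,1]+.5)/fy-.5]
def quad(P,name):
    c=P.mean(0); ey=((P[0]-P[3])+(P[1]-P[2]))[:2]; ex=((P[0]-P[1])+(P[3]-P[2]))[:2]
    print(name,"c",c,"yaw from y",np.degrees(np.arctan2(-ey[0],ey[1])),"yaw x",np.degrees(np.arctan2(ex[1],ex[0])),"sz",np.linalg.norm(ex)/2,np.linalg.norm(ey)/2)
# order: (+x,+y),(-x,+y),(-x,-y),(+x,-y)
quad(onplane(t,dz([(153,187),(180,465),(570,441),(533,163)],8,7,300,180),.01),"cradle top")
quad(onplane(s,dz([(578,328),(440,95),(75,240),(190,490)],8,8,170,205),.01),"cradle scene")
# plate from top zoom: white surface corners (inside rails) z=.04
quad(onplane(t,dz([(160,50),(105,352),(475,400),(517,95)],5,5,120,170),.04),"plate top")
for im,n in((t,"top"),(s,"scene")):
    H,S,V=cv2.split(cv2.cvtColor(im["pixels"],cv2.COLOR_BGR2HSV))
    m=((H>=3)&(H<=17)&(S>130)&(V>50))
    r=np.zeros_like(m); 
    if n=="top": r[190:225,338:368]=1
    else: r[212:240,195:222]=1
    m=m&r
    v,u=np.nonzero(cv2.erode(m.astype(np.uint8),np.ones((3,3))))
    P=world(im,np.c_[u,v])
    # split top face vs front by height along lean axis
    v2,u2=np.nonzero(m); Q=world(im,np.c_[u2,v2])
    print(n,len(P),"maxz",Q[:,2].max(), "y range",Q[:,1].min(),Q[:,1].max())
    for z0 in np.arange(.06,.14,.01):
        q=Q[(Q[:,2]>=z0)&(Q[:,2]<z0+.01)]
        if len(q)>3: print(z0,len(q),"x",q[:,0].min(),np.median(q[:,0]),q[:,0].max(),"y",q[:,1].min(),np.median(q[:,1]),q[:,1].max())
E
python3 - <<'E'
import cv2
a=cv2.imread('pics/scene0.png'); cv2.imwrite('pics/pl_sc.png',cv2.resize(a[140:230,295:415],None,fx=6,fy=6,interpolation=2))
E
```

```text
cradle top c [ 0.5754 -0.1903  0.01  ] yaw from y 5.472187864675583 yaw x 5.112718149760954 sz 0.10728338074221266 0.12964863878489263
cradle scene c [ 0.5805 -0.1894  0.01  ] yaw from y 5.337088345770779 yaw x 5.020182165195442 sz 0.11057083916230027 0.1277201682641755
plate top c [0.5872 0.2346 0.04  ] yaw from y -5.982872089579311 yaw x -5.448738410448763 sz 0.15994716233618964 0.18863811192063987
top 320 maxz 0.1320254512699476 y range -0.23224978874569263 -0.1676124488240848
0.06 13 x 0.5847469729935235 0.5876327180739991 0.5953581698431846 y -0.21100088442779552 -0.18557246684502035 -0.17080598847943368
0.06999999999999999 44 x 0.5861502405885923 0.5893805055239065 0.599710414693445 y -0.21411456596218545 -0.1895864106089234 -0.1700161957109344
0.07999999999999999 50 x 0.5899040344128196 0.5942978995889139 0.5998777031052663 y -0.21269847750998194 -0.190278302202955 -0.17000290876438698
0.08999999999999998 54 x 0.5954747530810899 0.5999763403549749 0.6071667269698482 y -0.2147050106403831 -0.19014239027694846 -0.17002540273428265
0.09999999999999998 54 x 0.6008767423638224 0.60
[... 792 characters left out ...]
032378261866977 0.6173473313173428 0.6213285573307805 y -0.21280313837658044 -0.19862228890370642 -0.17290890066717302
0.09999999999999998 23 x 0.6133175312528972 0.6236670901947204 0.6273493992170599 y -0.21143425508539299 -0.19498533497599296 -0.17285814130782887
0.10999999999999997 22 x 0.6166685776604309 0.6286644208686875 0.6314777123122592 y -0.2111823473268759 -0.1915938035154596 -0.1733774956578234
0.11999999999999997 122 x 0.616398741049929 0.6262611051582427 0.6354244614157188 y -0.2106893577907487 -0.19103681157488023 -0.16725855443907497
0.12999999999999995 7 x 0.6197365290673025 0.6216387634492614 0.6282521819482281 y -0.19275193262467036 -0.18360839502073717 -0.1713114857936044
```

View pics/pl_sc.png

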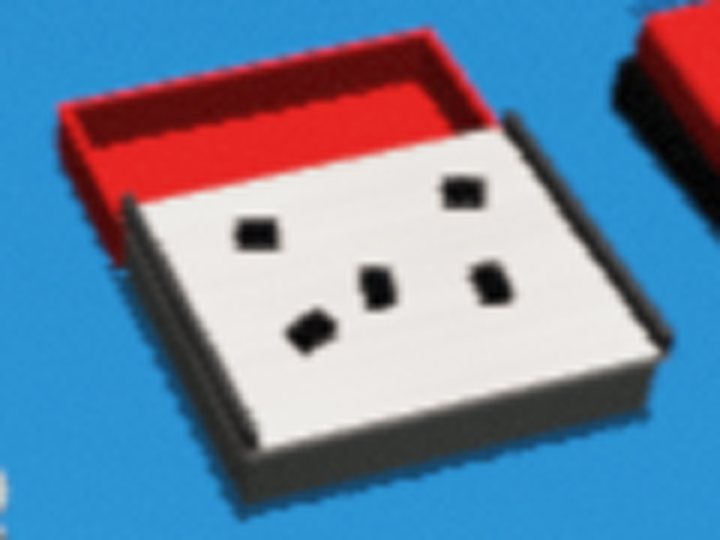

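Both views agree within about 4 mm. That puts the cradle at about (0.578, -0.190) with yaw 5.2°, the scraper about 4 mm towards -y, and the plate at about (0.588, 0.236) with yaw about -5.7°. Next is a move planner.

```bash
cat >> h.py <<'E'
from scipy.spatial.transform import Rotation as Ro, Slerp
np.set_printoptions(precision=4,suppress=True)
def Rz(d): return Ro.from_euler('z',d,degrees=True).as_matrix()
CR=np.array([.578,-.190,0]); CY=5.2
PL=np.array([.589,.236,0]); PY=-5.7
def scr_in_cradle(dy=0.,up=0.,lean=28.):
    a=np.radians(lean); R=Rz(CY)@np.c_[[np.cos(a),0,-np.sin(a)],[0,1,0],[np.sin(a),0,np.cos(a)]]
    p=CR+[0,0,.0338]+Rz(CY)@[0,dy,0]+R[:,2]*up
    return p,R
def tool_of(p,R,g=.072):   # scraper pose -> tcp pose
    return p+R[:,2]*(g+.164), np.c_[R[:,1],R[:,0],-R[:,2]]
def plan(goals,grip=1,vmax=5.5,rmax=.17,start=None,r=1):
    from bench import ctrl
    if start is None:
        s=ctrl.get_state(); start=(np.array(s["position"]),Ro.from_rotvec(s["tool_rot"]).as_matrix())
    rows=[];p,R=start
    for gp,gR in goals:
        ang=Ro.from_matrix(R.T@gR).magnitude(); d=np.linalg.norm(gp-p)*100
        n=max(1,int(np.ceil(max(d/vmax,ang/rmax)))); sl=Slerp([0,1],Ro.from_matrix([R,gR])); q=p;Q=R
        for k in range(1,n+1):
            p2=p+(gp-p)*k/n; R2=sl(k/n).as_matrix()
            rows.append(np.r_[Q.T@(p2-q)*100,Ro.from_matrix(Q.T@R2).as_rotvec(),grip]); q=p2;Q=R2
        p,R=gp,gR
    print(len(rows),"rows:");print("; ".join(" ".join(f"{v:.2f}".rstrip('0').rstrip('.').replace('-0','0') if abs(v)<.005 else f"{v:.2f}".rstrip('0').rstrip('.') for v in w) for w in rows))
def err(g):
    from bench import ctrl
    s=ctrl.get_state(); p=np.array(s["position"]);R=Ro.from_rotvec(s["tool_rot"]).as_matrix()
    print("t",s["time"],"pos",p,"f",s["ft_force"],"grip",s["grip_width"],"q",s["joint_positions"])
    print("goal",g[0],"err tool cm",R.T@(g[0]-p)*100,"rot",Ro.from_matrix(R.T@g[1]).as_rotvec())
E
python3 - <<'E'
from h import *
p,R=scr_in_cradle(-.004,.09); g=tool_of(p,R)
w=(np.array([.47,.28,.40]),tool_of(*scr_in_cradle())[1]@np.eye(3))
# mid: tool down, jaws radial
print(g)
d=np.c_[Rz(30)[:,1],Rz(30)[:,0],[0,0,-1]]
plan([(np.array([.48,.30,.40]),d),g])
E
```

```text
(array([ 0.7308, -0.1801,  0.3216]), array([[-0.0906,  0.8793, -0.4675],
       [ 0.9959,  0.08  , -0.0425],
       [ 0.    , -0.4695, -0.8829]]))
18 rows:
-4.42 -2.6 0.05 0 0 0.09 1; -4.63 -2.19 0.05 0 0 0.09 1; -4.81 -1.78 0.05 0 0 0.09 1; -4.94 -1.34 0.05 0 0 0.09 1; -5.04 -0.9 0.05 0 0 0.09 1; -5.1 -0.45 0.05 0 0 0.09 1; -5.12 0 0.05 0 0 0.09 1; -5.1 0.46 0.05 0 0 0.09 1; -5.41 -0.23 0.78 0.05 0.01 0.04 1; -5.42 0.04 0.73 0.05 0.01 0.04 1; -5.42 0.3 0.67 0.05 0.01 0.04 1; -5.41 0.56 0.59 0.05 0.01 0.04 1; -5.39 0.82 0.5 0.05 0.01 0.04 1; -5.35 1.07 0.39 0.05 0.01 0.04 1; -5.31 1.31 0.28 0.05 0.01 0.04 1; -5.25 1.54 0.16 0.05 0.01 0.04 1; -5.18 1.77 0.02 0.05 0.01 0.04 1; -5.1 1.98 -0.12 0.05 0.01 0.04 1
```

Call:
play_rows(targets="-4.4 -2.6 0 0 0 0.09 1; -4.6 -2.2 0 0 0 0.09 1; -4.8 -1.8 0 0 0 0.09 1; -4.9 -1.3 0 0 0 0.09 1; -5 -0.9 0 0 0 0.09 1; -5.1 -0.5 0 0 0 0.09 1; -5.1 0 0 0 0 0.09 1; -5.1 0.5 0 0 0 0.09 1; -5.4 -0.2 0.8 0.05 0.01 0.04 1; -5.4 0 0.7 0.05 0.01 0.04 1; -5.4 0.3 0.7 0.05 0.01 0.04 1; -5.4 0.6 0.6 0.05 0.01 0.04 1; -5.4 0.8 0.5 0.05 0.01 0.04 1")

```text
time: 1.72
position: [0.6003, 0.0423, 0.3585]
tool_rot: [-1.757, -2.368, 0.297]
ft_force: [0.3, -0.2, -0.4]
grip_width: 1.0
```

Run:
```python
from h import *
p,R=scr_in_cradle(-.004,.09); g=tool_of(p,R); err(g); plan([g])
```

```text
t 1.725 pos [0.6003 0.0423 0.3585] f [ 0.2675 -0.2361 -0.4038] grip 1.000316014612666 q [-0.4821  0.3701  0.4628  1.5354 -0.1146  1.5387  0.2882]
goal [ 0.7308 -0.1801  0.3216] err tool cm [-25.1297   6.7205   1.3718] rot [0.2185 0.0524 0.1952]
5 rows:
-5.03 1.34 0.27 0.04 0.01 0.04 1; -4.97 1.55 0.16 0.04 0.01 0.04 1; -4.91 1.75 0.04 0.04 0.01 0.04 1; -4.84 1.93 -0.1 0.04 0.01 0.04 1; -4.76 2.12 -0.24 0.04 0.01 0.04 1
```

Call:
play_rows(targets="-5 1.3 0.3 0.04 0.01 0.04 1; -5 1.6 0.2 0.04 0.01 0.04 1; -4.9 1.8 0 0.04 0.01 0.04 1; -4.8 1.9 -0.1 0.04 0.01 0.04 1; -4.8 2.1 -0.2 0.04 0.01 0.04 1; 0 0 0 0 0 0 1")

```text
time: 2.48
position: [0.7331, -0.1919, 0.3122]
tool_rot: [-1.883, -2.031, 0.508]
ft_force: [0.1, 0.2, -0.2]
grip_width: 1.003
```

Run:
```python
from h import *
p,R=scr_in_cradle(-.004,.09); g=tool_of(p,R); err(g); plan([g,tool_of(*scr_in_cradle(-.004,0))])
from bench import ctrl
for n in ("scene","top"):
    im=ctrl.get_image(n); pickle.dump(im,open(f"pics/{n}1.pkl","wb")); a=im["pixels"]
    c=a[120:300,110:310] if n=="scene" else a[130:280,270:430]
    cv2.imwrite(f"pics/{n}1.png",cv2.resize(c,None,fx=3.3,fy=3.3,interpolation=2))
```

```text
t 2.475 pos [ 0.7331 -0.1919  0.3122] f [ 0.0543  0.2127 -0.196 ] grip 1.002950200744078 q [-0.0776  0.8531  0.5507  0.9774 -0.1931  1.8414  0.4649]
goal [ 0.7308 -0.1801  0.3216] err tool cm [ 1.1867 -0.5645 -0.7745] rot [ 0.0024 -0.003  -0.0147]
3 rows:
1.19 -0.56 -0.77 0 0 -0.01 1; 0 0 4.5 0 0 0 1; 0 0 4.5 0 0 0 1
```

View pics/scene1.png

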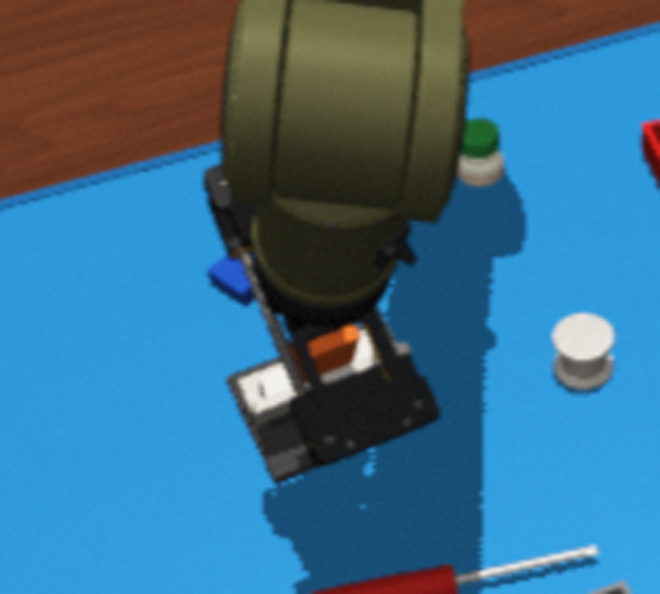

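View pics/top1.png

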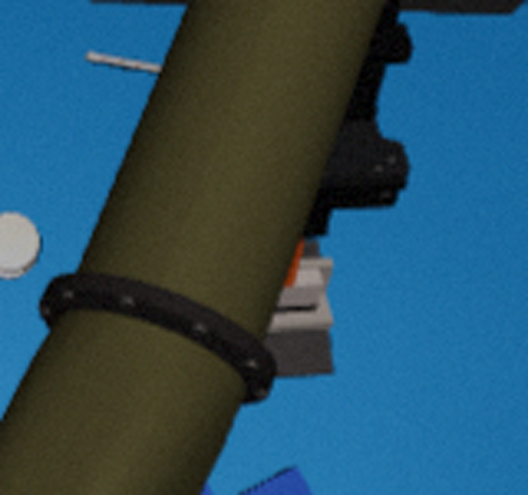

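The scene crop shows the orange handle at (335,345) between the open fingers. I'll correct the offset, then slide down along the handle.

Call:
play_rows(targets="1.2 -0.6 -0.8 0 0 -0.01 1; 0 0 0 0 0 0 1")

```text
time: 2.82
position: [0.7307, -0.1709, 0.3286]
tool_rot: [-1.863, -2.054, 0.493]
ft_force: [0.1, 0.4, -0.5]
grip_width: 0.996
```

Run:
```python
from h import *
p,R=scr_in_cradle(-.004,0); g=tool_of(p,R); err(g)
```

```text
t 2.825 pos [ 0.7307 -0.1709  0.3286] f [ 0.0988  0.3889 -0.5401] grip 0.9961202924186886 q [-0.1037  0.8228  0.5451  0.9905 -0.1927  1.8529  0.4612]
goal [ 0.6887 -0.1839  0.2422] err tool cm [-0.9583  0.1478  9.6438] rot [ 0.0109 -0.004   0.0075]
```

Call:
play_rows(targets="-0.5 0 2.5 0 0 0 1; -0.4 0.1 2.5 0.01 0 0 1; 0 0 1 0 0 0 1; 0 0 0 0 0 0 1; 0 0 0 0 0 0 1")

```text
time: 3.45
position: [0.7054, -0.1754, 0.2812]
tool_rot: [-1.854, -2.065, 0.493]
ft_force: [0.0, -0.2, -0.1]
grip_width: 0.999
```

Run:
```python
from h import *
p,R=scr_in_cradle(-.004,0); g=tool_of(p,R); err(g)
```

```text
t 3.45 pos [ 0.7054 -0.1754  0.2812] f [ 0.0027 -0.1697 -0.1043] grip 0.998662830647931 q [-0.1256  0.7959  0.5429  1.1368 -0.1804  1.7341  0.4777]
goal [ 0.6887 -0.1839  0.2422] err tool cm [-0.7124  0.2276  4.2609] rot [ 0.0126 -0.0009  0.0168]
```

Call:
play_rows(targets="-0.5 0.2 2.5 0.01 0 0.01 1; -0.3 0.1 1.5 0 0 0 1; 0 0 0 0 0 0 1; 0 0 0 0 0 0 1")

```text
time: 3.95
position: [0.6921, -0.1842, 0.247]
tool_rot: [-1.862, -2.057, 0.5]
ft_force: [-0.1, 0.1, 0.5]
grip_width: 1.003
```

Run:
```python
from h import *
p,R=scr_in_cradle(-.004,0); g=tool_of(p,R); err(g)
from bench import ctrl
for n in ("scene",):
    im=ctrl.get_image(n); pickle.dump(im,open(f"pics/{n}2.pkl","wb")); a=im["pixels"]
    c=a[140:300,130:290]
    cv2.imwrite(f"pics/{n}2.png",cv2.resize(c,None,fx=3.6,fy=3.6,interpolation=2))
```

```text
t 3.95 pos [ 0.6921 -0.1842  0.247 ] f [-0.1166  0.0697  0.4667] grip 1.0026593776350183 q [-0.1259  0.8014  0.543   1.2039 -0.178   1.6656  0.4811]
goal [ 0.6887 -0.1839  0.2422] err tool cm [ 0.058  -0.0781  0.5859] rot [0.0089 0.0013 0.008 ]
```

View pics/scene2.png

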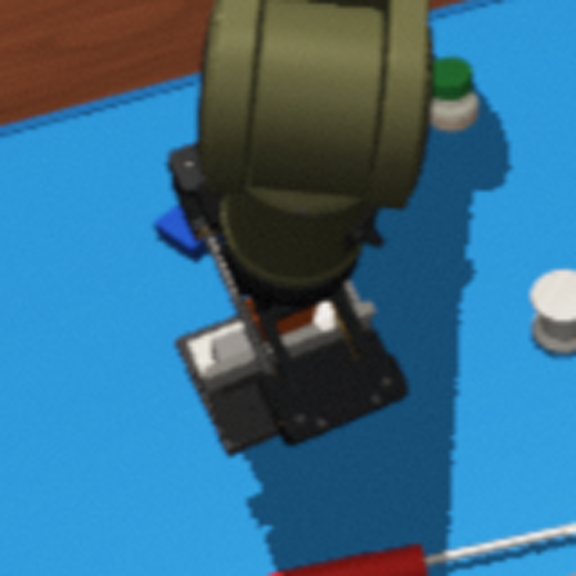

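Call:
play_rows(targets="0.1 -0.1 0.6 0.01 0 0.01 1; 0 0 0 0 0 0 0; 0 0 0 0 0 0 -0.6; 0 0 0 0 0 0 -1; 0 0 0 0 0 0 -1; 0 0 0 0 0 0 -1; 0 0 0 0 0 0 -1", newtons=15)

```text
time: 4.88
position: [0.6889, -0.1832, 0.2431]
tool_rot: [-1.869, -2.043, 0.512]
ft_force: [0.4, 0.3, -0.3]
grip_width: 0.404
```

Run:
```python
from h import *
p,R=scr_in_cradle(-.004,0); g=tool_of(p,R); err(g)
```

```text
t 4.875 pos [ 0.6889 -0.1832  0.2431] f [ 0.4097  0.274  -0.2633] grip 0.4037358925229985 q [-0.1306  0.8017  0.5456  1.2148 -0.176   1.6632  0.4712]
goal [ 0.6887 -0.1839  0.2422] err tool cm [-0.0681  0.0253  0.0963] rot [ 0.0005  0.002  -0.0022]
```

Call:
play_rows(targets="0 0 0 0 0 0 -1; 0 0 0 0 0 0 -1; 0 0 0 0 0 0 -1; 0 0 0 0 0 0 -1; 0 0 0 0 0 0 -1; 0 0 0 0 0 0 -1", newtons=15)

```text
time: 5.62
position: [0.6884, -0.1834, 0.2432]
tool_rot: [-1.868, -2.042, 0.513]
ft_force: [-0.6, 0.9, 0.3]
grip_width: 0.183
```

The opening is 15.9 mm, so it is gripping the handle. I'll record this pose for the return, firm up the grip and lift along the handle axis.

Call:
play_rows(targets="0 0 0 0 0 0 -1; 0 0 0 0 0 0 -1; 0 0 0 0 0 0 -1", newtons=45)

```text
time: 6.0
position: [0.6884, -0.1834, 0.2432]
tool_rot: [-1.868, -2.042, 0.513]
ft_force: [0.1, -0.4, 0.6]
grip_width: 0.183
```

Run:
```python
from h import *
from bench import ctrl
s=ctrl.get_state(); pickle.dump((s["position"],s["tool_rot"]),open("grasp.pkl","wb")); print(s)
```

```text
{'time': 6.0, 'joint_positions': array([-0.1307,  0.8017,  0.5458,  1.2153, -0.1753,  1.6649,  0.4714]), 'qd': array([-0.0017, -0.0005,  0.0013,  0.0001,  0.0007,  0.0009, -0.    ]), 'joint_torque': array([ -0.0165, -63.5133,  11.6253, -25.7154,   0.958 ,   1.9292,
        -0.0056]), 'position': array([ 0.6884, -0.1834,  0.2432]), 'tool_rot': array([-1.868 , -2.0417,  0.5135]), 'ft_force': array([ 0.1409, -0.3817,  0.6404]), 'torque': array([-0.0513, -0.4151,  0.026 ]), 'grip_width': 0.18326698971414698}
```

Call:
play_rows(targets="0 0 -2 0 0 0 -1; 0 0 -3 0 0 0 -1; 0 0 -3 0 0 0 -1; 0 0 -3 0 0 0 -1; 0 0 -2 0 0 0 -1; 0 0 0 0 0 0 -1")

```text
time: 6.75
position: [0.7515, -0.1769, 0.3576]
tool_rot: [-1.867, -2.043, 0.511]
ft_force: [-0.3, -0.1, -2.0]
grip_width: 0.182
```

Run:
```python
from h import *
from bench import ctrl
s=ctrl.get_state(); print(s["position"],s["tool_rot"],s["ft_force"],s["grip_width"],s["joint_positions"])
im=ctrl.get_image("scene"); pickle.dump(im,open("pics/scene3.pkl","wb")); a=im["pixels"]
cv2.imwrite("pics/scene3.png",cv2.resize(a[120:300,110:310],None,fx=3.3,fy=3.3,interpolation=2))
im=ctrl.get_image("top"); cv2.imwrite("pics/top3.png",im["pixels"])
```

```text
[ 0.7515 -0.1769  0.3576] [-1.8673 -2.043   0.5111] [-0.285  -0.0617 -1.9909] 0.18234286531494315 [-0.0683  0.871   0.5481  0.8485 -0.1999  1.9499  0.4582]
```

View pics/scene3.png

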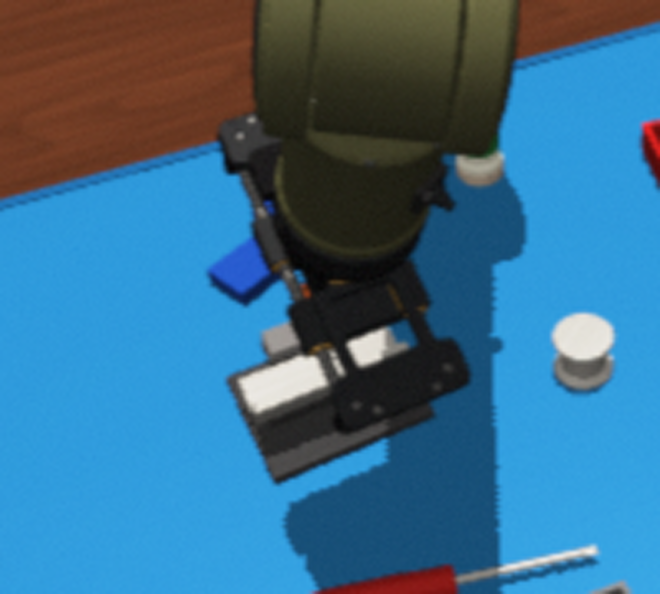

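View pics/top3.png

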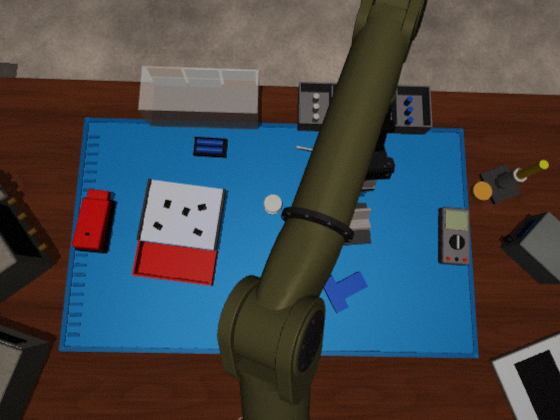

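The scraper is held, at about 2 N of weight, and it is clear of the cradle. Next I move above the plate's +x side for the first stroke, in the lane at y = -40 mm.

```bash
cat >> h.py <<'E'
G=.073
def on_plate(x,y,h):
    R=Rz(PY); return tool_of(PL+R@np.array([x,y,.04+h]),R,G)
def where():
    from bench import ctrl
    s=ctrl.get_state(); R=Ro.from_rotvec(s["tool_rot"]).as_matrix(); o=np.array(s["position"])+R[:,2]*(.164+G)
    print("t",round(s["time"],2),"blade in plate mm",(Rz(PY).T@(o-PL)-[0,0,.04])*1000,"f",s["ft_force"],"tool tilt",R[:,2],"grip",s["grip_width"]*87)
E
python3 - <<'E'
from h import *
where(); plan([on_plate(.062,-.040,.05)])
E
```

```text
t 6.85 blade in plate mm [  91.9232 -415.976   106.8948] f [ 0.4828  0.5949 -0.9286] tool tilt [-0.4707 -0.0423 -0.8813] grip 15.863928612287843
7 rows:
5.36 -0.7 0.84 -0.07 0.01 0.03 1; 5.33 -0.9 0.82 -0.07 0.01 0.03 1; 5.3 -1.09 0.78 -0.07 0.01 0.03 1; 5.26 -1.29 0.74 -0.07 0.01 0.03 1; 5.22 -1.48 0.67 -0.07 0.01 0.03 1; 5.17 -1.66 0.6 -0.07 0.01 0.03 1; 5.12 -1.83 0.51 -0.07 0.01 0.03 1
```

Call:
play_rows(targets="4.5 -0.7 0.5 -0.07 0.01 0.03 -1; 5.3 -0.9 0.5 -0.07 0.01 0.03 -1; 5.3 -1.1 0.5 -0.07 0.01 0.03 -1; 5.3 -1.3 0.5 -0.07 0.01 0.03 -1; 5.2 -1.5 0.5 -0.07 0.01 0.03 -1; 5.2 -1.7 0.5 -0.07 0.01 0.03 -1; 3 -1 0 -0.04 0.01 0.02 -1; 0 0 0 0 0 0 -1; 0 0 0 0 0 0 -1")

```text
time: 7.98
position: [0.6539, 0.1704, 0.3297]
tool_rot: [-2.33, -2.047, 0.028]
ft_force: [-0.0, -0.5, -1.0]
grip_width: 0.177
```

Run:
```python
from h import *
where(); err(on_plate(.062,-.040,.03))
```

```text
t 7.97 blade in plate mm [ 61.317  -55.5184  52.9042] f [-0.0358 -0.5204 -1.035 ] tool tilt [-0.0397  0.0181 -0.999 ] grip 15.38169104312947
t 7.975 pos [0.6539 0.1704 0.3297] f [-0.0358 -0.5204 -1.035 ] grip 0.17680104647275252 q [-0.673   0.4642  0.5262  1.4757 -0.2616  1.3029 -0.2438]
goal [0.6467 0.19   0.307 ] err tool cm [ 1.8278 -0.8703  2.3298] rot [-0.0415 -0.0135 -0.0298]
```

Call:
play_rows(targets="1.2 -0.6 1 -0.04 -0.01 -0.03 -1; 0.6 -0.3 1 0 0 0 -1; 0 0 0 0 0 0 -1; 0 0 0 0 0 0 -1")

```text
time: 8.48
position: [0.6478, 0.1824, 0.308]
tool_rot: [-2.338, -2.096, 0.006]
ft_force: [0.7, -0.7, -0.7]
grip_width: 0.181
```

Run:
```python
from h import *
where(); err(on_plate(.062,-.040,.01))
from bench import ctrl
im=ctrl.get_image("scene"); pickle.dump(im,open("pics/scene4.pkl","wb")); a=im["pixels"]
cv2.imwrite("pics/scene4.png",cv2.resize(a[110:240,270:430],None,fx=4.5,fy=4.5,interpolation=2))
im=ctrl.get_image("top"); pickle.dump(im,open("pics/top4.pkl","wb")); cv2.imwrite("pics/top4.png",cv2.resize(im["pixels"][160:300,110:260],None,fx=4,fy=4,interpolation=2))
```

```text
t 8.47 blade in plate mm [ 62.9915 -47.9174  30.9919] f [ 0.7151 -0.6888 -0.7249] tool tilt [-0.0037 -0.0013 -1.    ] grip 15.770186961880482
t 8.475 pos [0.6478 0.1824 0.308 ] f [ 0.7151 -0.6888 -0.7249] grip 0.18126651680322392 q [-0.7045  0.4627  0.5225  1.5223 -0.2387  1.2246 -0.2542]
goal [0.6467 0.19   0.287 ] err tool cm [ 0.7543 -0.184   2.0984] rot [-0.0036  0.0017 -0.0093]
```

View pics/scene4.png

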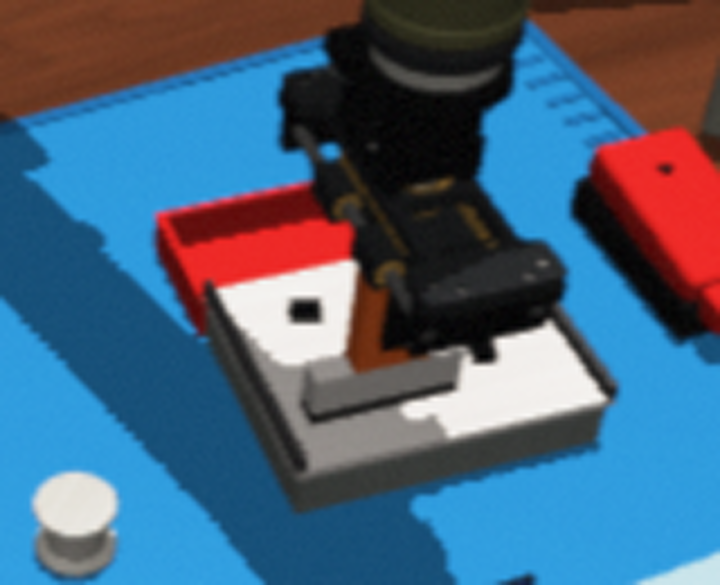

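View pics/top4.png

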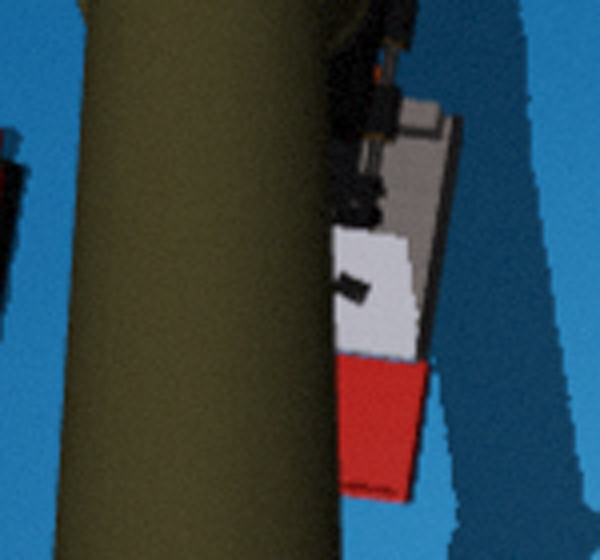

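The scene crop shows the blade level behind the chips, with its lower edge running from (312,415) to (455,385). I'll check that against the kinematics.

Run:
```python
from h import *
im=load("scene4")
px=lambda x,y:(270+(x+.5)/4.5-.5,110+(y+.5)/4.5-.5)
for q in [(312,417),(457,386)]:
    u=px(*q)
    for z in(.068,.071): print(z,Rz(PY).T@(onplane(im,u,z)[0]-PL)*1000)
for q in [(330,395),(380,390),(440,370),(320,405)]:
    print("depth",Rz(PY).T@(world(im,np.round(px(*q)))[0]-PL)*1000)
# plate corners in scene
for q,n in [((255,445),"+x-y"),((660,355),"+x+y"),((500,128),"-x+y"),((135,205),"-x-y")]:
    u=(295+(q[0]+.5)/6-.5,140+(q[1]+.5)/6-.5); print(n,Rz(PY).T@(onplane(load("scene0"),u,.04)[0]-PL)*1000)
```

```text
0.068 [ 61.9818 -88.1136  68.    ]
0.071 [ 64.5319 -89.4734  71.    ]
0.068 [64.8892  0.5424 68.    ]
0.071 [67.4278 -1.1659 71.    ]
depth [ 71.1744 -83.6888  94.8815]
depth [ 70.939  -53.0241  88.5335]
depth [ 69.0331 -16.5233  89.6542]
depth [ 69.7882 -87.3659  83.8964]
+x-y [ 74.4124 -95.7742  40.    ]
+x+y [79.8792 95.1651 40.    ]
-x+y [-80.6152  96.7726  40.    ]
-x-y [-83.8548 -90.9929  40.    ]
```

The camera puts the blade at y -89 to 0 mm with its back face at x ≈ 70 mm, which agrees with the kinematics. Lowering to probe the plate.

Call:
play_rows(targets="0.5 -0.1 1.5 0 0 -0.01 -1; 0.2 0 1 0 0 0 -1; 0 0 0.3 0 0 0 -1; 0 0 0 0 0 0 -1")

```text
time: 9.07
position: [0.6475, 0.1899, 0.2777]
tool_rot: [-2.326, -2.108, 0.006]
ft_force: [-0.0, -0.4, -2.0]
grip_width: 0.182
```

Run:
```python
from h import *
where()
```

```text
t 9.07 blade in plate mm [ 61.8272 -40.4825   0.7297] f [-0.0119 -0.3582 -2.0171] tool tilt [-0.0042 -0.0013 -1.    ] grip 15.876523882848309
```

Call:
play_rows(targets="0 0 0.15 0 0 0 -1; 0 0 0.1 0 0 0 -1")

```text
time: 9.32
position: [0.6477, 0.1897, 0.2774]
tool_rot: [-2.326, -2.108, 0.004]
ft_force: [-2.2, -1.5, 4.0]
grip_width: 0.181
```

Run:
```python
from h import *
where()
```

```text
t 9.32 blade in plate mm [ 62.2662 -40.4228   0.3619] f [-2.2227 -1.5074  3.9504] tool tilt [-0.0034 -0.0003 -1.    ] grip 15.710716736898858
```

Contact is at about 0.4 mm on my scale. I'll raise slightly and wipe towards -x.

Call:
play_rows(targets="0 0 -0.1 0 0 0 -1; 0 -1 0 0 0 0 -1; 0 -1.5 0 0 0 0 -1; 0 -1.5 0 0 0 0 -1")

```text
time: 9.82
position: [0.6066, 0.1933, 0.2778]
tool_rot: [-2.329, -2.108, 0.004]
ft_force: [0.1, 0.2, -1.0]
grip_width: 0.178
```

Run:
```python
from h import *
where()
```

```text
t 9.82 blade in plate mm [ 21.2979 -41.0469   0.8502] f [ 0.128   0.1892 -0.987 ] tool tilt [-0.0022 -0.001  -1.    ] grip 15.51998613969494
```

Tracking is very good. Continuing to the edge.

Call:
play_rows(targets="0 -1.5 0 0 0 0 -1; 0 -1.5 0 0 0 0 -1; 0 -1.5 0 0 0 0 -1; 0 -1.5 0 0 0 0 -1")

```text
time: 10.32
position: [0.5426, 0.1996, 0.2773]
tool_rot: [-2.328, -2.108, 0.004]
ft_force: [-0.6, 0.2, -0.7]
grip_width: 0.18
```

Run:
```python
from h import *
where()
from bench import ctrl
im=ctrl.get_image("scene"); pickle.dump(im,open("pics/scene5.pkl","wb")); a=im["pixels"]
cv2.imwrite("pics/scene5.png",cv2.resize(a[110:240,270:430],None,fx=4.5,fy=4.5,interpolation=2))
```

```text
t 10.32 blade in plate mm [-43.1171 -41.0543   0.3381] f [-0.6428  0.195  -0.7387] tool tilt [-0.0025 -0.0007 -1.    ] grip 15.649619453771704
```

View pics/scene5.png

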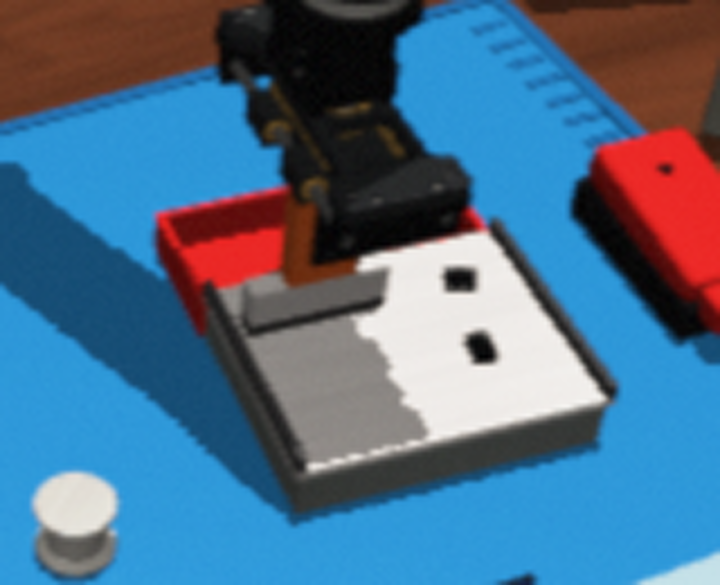

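Two chips remain on the plate, at (460,279) and (482,347). The other three are ahead of the blade. I'll finish the stroke past the edge, then lift.

Call:
play_rows(targets="0 -1.5 0 0 0 0 -1; 0 -1.5 0 0 0 0 -1; 0 -1.3 0 0 0 0 -1; 0 0 0 0 0 0 -1; 0 0 0 0 0 0 -1")

```text
time: 11.0
position: [0.4959, 0.2044, 0.278]
tool_rot: [-2.325, -2.109, 0.003]
ft_force: [0.2, -0.6, -1.1]
grip_width: 0.185
```

Run:
```python
from h import *
where()
from bench import ctrl
im=ctrl.get_image("scene"); pickle.dump(im,open("pics/scene6.pkl","wb")); a=im["pixels"]
cv2.imwrite("pics/scene6.png",cv2.resize(a[110:240,270:430],None,fx=4.5,fy=4.5,interpolation=2))
im=ctrl.get_image("top"); cv2.imwrite("pics/top6.png",cv2.resize(im["pixels"][160:300,110:260],None,fx=4,fy=4,interpolation=2))
```

```text
t 11.0 blade in plate mm [-90.1821 -40.579    0.9862] f [ 0.2317 -0.5571 -1.1391] tool tilt [-0.003   0.0007 -1.    ] grip 16.12139942926818
```

View pics/scene6.png

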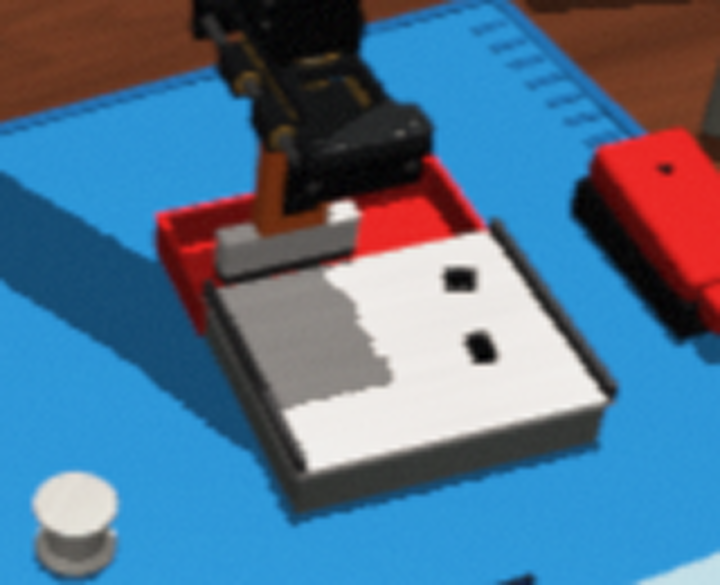

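View pics/top6.png

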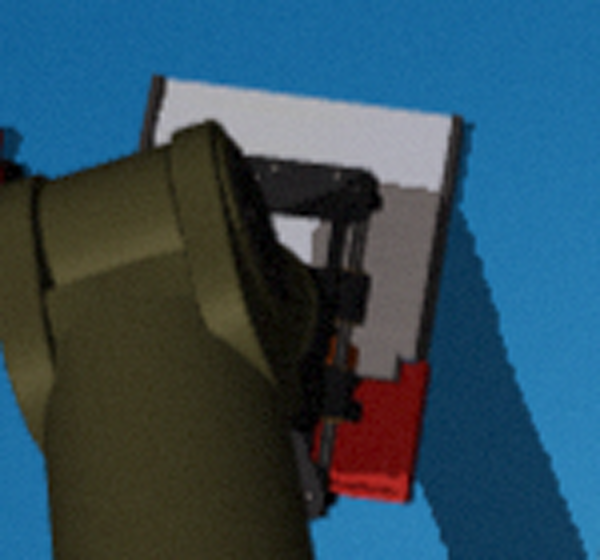

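Only two chips are left on the plate, and the blade is past the edge. I'll lift and go to the second lane.

Call:
play_rows(targets="0 0 -2.5 0 0 0 -1; 0 0 -2 0 0 0 -1; 2 4 0 0 0 0 -1; 2.2 4 0 0 0 0 -1; 2.2 4 0 0 0 0 -1; 1.5 2.5 0 0 0 0 -1; 0 0 0 0 0 0 -1; 0 0 0 0 0 0 -1")

```text
time: 12.1
position: [0.6551, 0.2694, 0.3215]
tool_rot: [-2.328, -2.108, 0.006]
ft_force: [-0.5, -0.5, -2.2]
grip_width: 0.18
```

Run:
```python
from h import *
where();err(on_plate(.062,.044,.02))
from bench import ctrl
im=ctrl.get_image("scene"); pickle.dump(im,open("pics/scene7.pkl","wb")); a=im["pixels"]
cv2.imwrite("pics/scene7.png",cv2.resize(a[110:240,270:430],None,fx=4.5,fy=4.5,interpolation=2))
```

```text
t 12.1 blade in plate mm [61.7913 39.243  44.4762] f [-0.4901 -0.4768 -2.152 ] tool tilt [-0.0032 -0.002  -1.    ] grip 15.66372853173883
t 12.1 pos [0.6551 0.2694 0.3215] f [-0.4901 -0.4768 -2.152 ] grip 0.1800428566866532 q [-0.7831  0.526   0.5082  1.405  -0.2569  1.2804 -0.3574]
goal [0.6551 0.2736 0.297 ] err tool cm [ 0.4256 -0.0428  2.4466] rot [-0.003   0.0024  0.0003]
```

View pics/scene7.png

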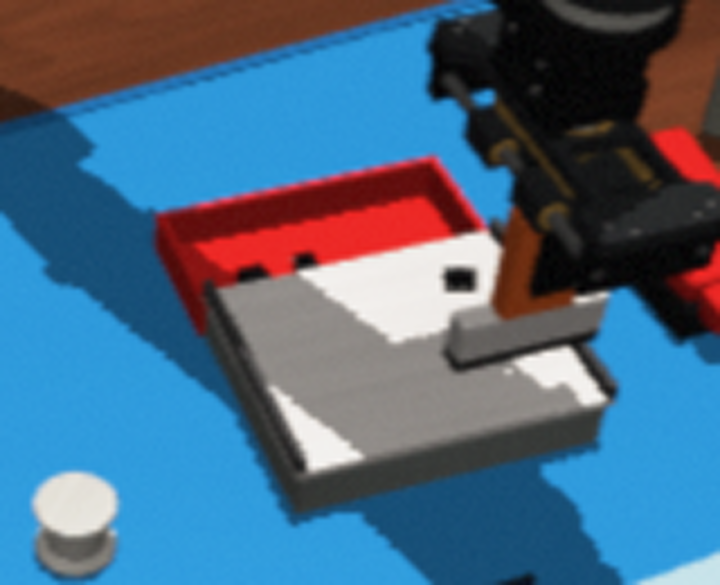

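Chips can be seen in the tray at crop (252,273) and (305,262). I'll descend in the second lane and wipe.

Call:
play_rows(targets="0.3 0 1.8 0 0 0 -1; 0.1 0 1.8 0 0 0 -1; 0 0 0.4 0 0 0 -1; 0 0 0 0 0 0 -1; 0 0 0 0 0 0 -1")

```text
time: 12.78
position: [0.6534, 0.2731, 0.2784]
tool_rot: [-2.327, -2.107, 0.008]
ft_force: [0.4, -0.8, -1.0]
grip_width: 0.176
```

Run:
```python
from h import *
where()
```

```text
t 12.78 blade in plate mm [59.1229 42.8037  1.3857] f [ 0.3976 -0.8467 -1.0421] tool tilt [-0.0054 -0.0015 -1.    ] grip 15.339517182935793
```

Call:
play_rows(targets="0 -0.8 0.03 0 0 0 -1; 0 -1.5 0 0 0 0 -1; 0 -1.5 0 0 0 0 -1; 0 -1.5 0 0 0 0 -1; 0 -1.5 0 0 0 0 -1; 0 -1.5 0 0 0 0 -1")

```text
time: 13.52
position: [0.5678, 0.2812, 0.2813]
tool_rot: [-2.329, -2.106, 0.0]
ft_force: [0.2, 0.2, -1.9]
grip_width: 0.181
```

Run:
```python
from h import *
where()
```

```text
t 13.53 blade in plate mm [-25.8797  43.0512   4.3314] f [ 0.1612  0.1931 -1.8553] tool tilt [-0.0011  0.001  -1.    ] grip 15.722610409138005
```

It has drifted up to 4.3 mm, which is still below the chip tops. I'll bring it back down while wiping.

Call:
play_rows(targets="0 -0.5 0.3 0 0 0 -1; 0 -1 0.1 0 0 0 -1")

```text
time: 13.78
position: [0.5517, 0.2829, 0.2777]
tool_rot: [-2.329, -2.107, -0.002]
ft_force: [-0.6, -0.1, -1.7]
grip_width: 0.179
```

Run:
```python
from h import *
where()
from bench import ctrl
im=ctrl.get_image("scene"); a=im["pixels"]
cv2.imwrite("pics/scene8.png",cv2.resize(a[110:240,270:430],None,fx=4.5,fy=4.5,interpolation=2))
```

```text
t 13.78 blade in plate mm [-41.8726  43.3813   0.6618] f [-0.5724 -0.1067 -1.6734] tool tilt [-0.0001  0.0018 -1.    ] grip 15.603111561685697
```

View pics/scene8.png

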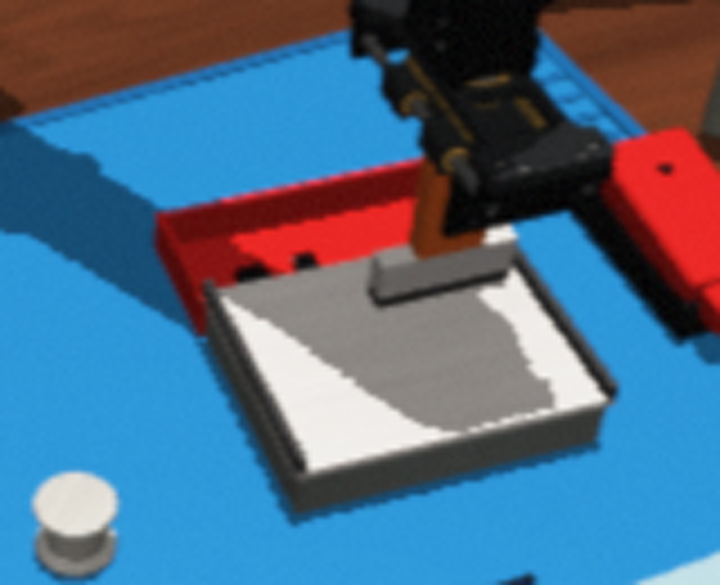

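No chips are left behind the blade. Finishing the stroke.

Call:
play_rows(targets="0 -1.4 0 0 0 0 -1; 0 -1.5 0 0 0 0 -1; 0 -1.5 0 0 0 0 -1; 0 -0.2 0 0 0 0 -1; 0 0 0 0 0 0 -1; 0 0 -2.5 0 0 0 -1; 0 0 -3 0 0 0 -1; 0 3 -3 0 0 0 -1; 0 3 -2 0 0 0 -1; 0 0 0 0 0 0 -1; 0 0 0 0 0 0 -1")

```text
time: 15.2
position: [0.5635, 0.2814, 0.3844]
tool_rot: [-2.328, -2.107, 0.002]
ft_force: [0.3, 0.4, -1.7]
grip_width: 0.174
```

Run:
```python
from h import *
where()
from bench import ctrl
im=ctrl.get_image("scene");pickle.dump(im,open("pics/scene9.pkl","wb")); a=im["pixels"]
cv2.imwrite("pics/scene9.png",cv2.resize(a[110:240,270:430],None,fx=4.5,fy=4.5,interpolation=2))
im=ctrl.get_image("top"); cv2.imwrite("pics/top9.png",cv2.resize(im["pixels"][160:300,110:260],None,fx=4,fy=4,interpolation=2))
```

```text
t 15.2 blade in plate mm [-30.437   42.6122 107.4086] f [ 0.303   0.3787 -1.748 ] tool tilt [-0.0022  0.0001 -1.    ] grip 15.167481048553036
```

View pics/scene9.png

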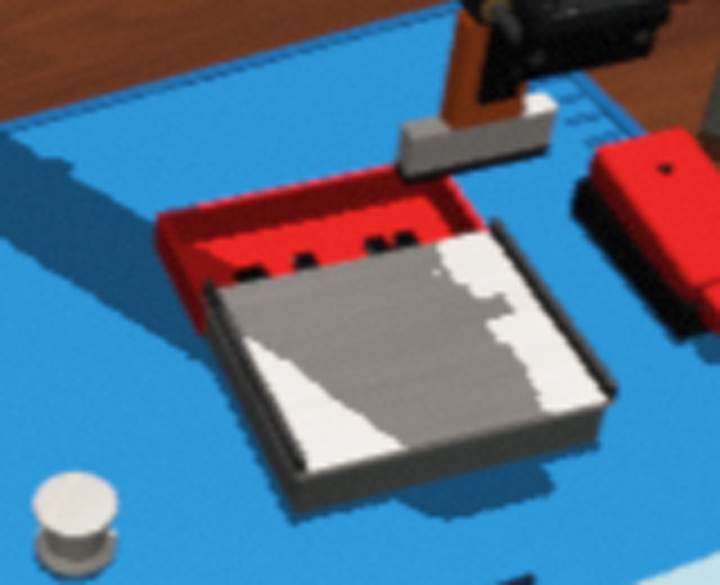

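View pics/top9.png

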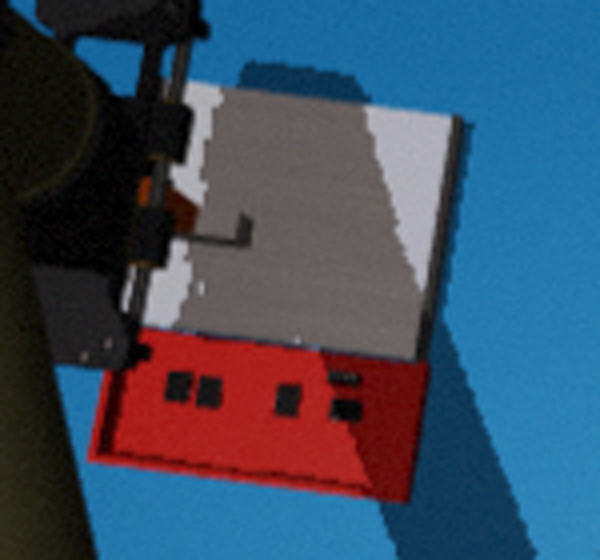

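All five chips show in the tray in the top crop: (180,387), (208,392), (288,400), (346,410) and (345,378). The last one looks narrow, so I'll check its pose.

Run:
```python
from h import *
from bench import ctrl
im=ctrl.get_image("top"); pickle.dump(im,open("pics/top10.pkl","wb")); a=im["pixels"]
print("cam",-im["R"].T@im["t"])
cv2.imwrite("pics/top10.png",cv2.resize(a[235:290,130:225],None,fx=8,fy=8,interpolation=cv2.INTER_CUBIC))
V=cv2.cvtColor(a,cv2.COLOR_BGR2HSV)[:,:,2]; g=a.max(2)
m=np.zeros_like(g);m[250:272,145:207]=1
bl,l=blobs((m>0)&(g<60),5)
for i,s,c in bl:
    v,u=np.nonzero(l==i); P=(world(im,np.c_[u,v])-PL)@Rz(PY)*1000
    print(s,c,"plate mm med",np.median(P,0),"min",P.min(0),"max",P.max(0))
# plate corner top edges
```

```text
cam [0.4059 0.0212 1.0963]
[151 253   7   7  41] [154.1463 255.9756] plate mm med [-115.3179   59.7081   11.0254] min [-124.1565   52.7543    6.1433] max [-106.9698   67.238    15.8039]
[192 253   9   4  23] [195.7826 254.2609] plate mm med [-98.4542 -47.1757  17.9148] min [-102.3967  -55.9863    3.5426] max [-95.0875 -37.163   21.392 ]
[159 254   6   8  37] [161.7027 257.6216] plate mm med [-118.0202   39.4253   10.9299] min [-125.8373   32.7655    5.5661] max [-108.1784   45.7915   13.9122]
[179 256   6   8  38] [181.3947 259.7368] plate mm med [-116.6898  -11.8365   11.6094] min [-125.4015  -18.8108    4.076 ] max [-107.1644   -4.9371   16.2127]
[193 260   8   6  40] [196.6  262.15] plate mm med [-117.9482  -51.9267   11.359 ] min [-124.8987  -60.1739    5.9558] max [-111.7766  -41.3737   15.2491]
```

View pics/top10.png

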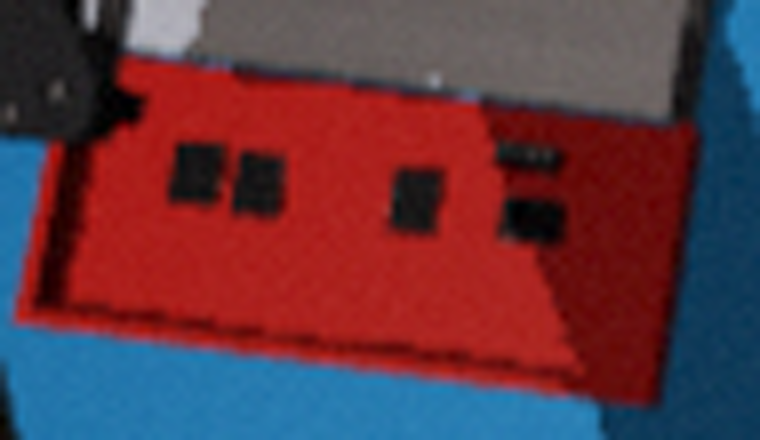

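The fifth chip stands on its long edge at x ≈ -98 mm, about 18 mm high, so it is well inside the limits. All five are in the tray. Now I return the scraper.

```bash
cat >> h.py <<'E'
def ret(back,fwd=0.0):
    p,r=pickle.load(open("grasp.pkl","rb")); R=Ro.from_rotvec(r).as_matrix(); return np.array(p)-R[:,2]*back-R[:,1]*fwd,R
E
python3 - <<'E'
from h import *
plan([ret(.10,.004)],grip=-1,vmax=5)
E
```

```text
10 rows:
-4.42 2.14 0.51 0.05 0 -0.02 -1; -4.45 2.08 0.42 0.05 0 -0.02 -1; -4.49 2.01 0.35 0.05 0 -0.02 -1; -4.53 1.95 0.27 0.05 0 -0.02 -1; -4.56 1.87 0.2 0.05 0 -0.02 -1; -4.59 1.8 0.14 0.05 0 -0.02 -1; -4.62 1.72 0.07 0.05 0 -0.02 -1; -4.65 1.63 0.01 0.05 0 -0.02 -1; -4.68 1.55 -0.04 0.05 0 -0.02 -1; -4.71 1.46 -0.09 0.05 0 -0.02 -1
```

Call:
play_rows(targets="-4 2 0.2 0.05 0 -0.02 -1; -4.4 2 0.2 0.05 0 -0.02 -1; -4.5 2 0.2 0.05 0 -0.02 -1; -4.5 2 0.2 0.05 0 -0.02 -1; -4.6 1.9 0.2 0.05 0 -0.02 -1; -4.6 1.8 0.1 0.05 0 -0.02 -1; -4.6 1.7 0.1 0.05 0 -0.02 -1; -4.6 1.6 0 0.05 0 -0.02 -1; -3 1 0 0.04 0 -0.01 -1; 0 0 0 0 0 0 -1; 0 0 0 0 0 0 -1")

```text
time: 16.73
position: [0.7123, -0.1089, 0.327]
tool_rot: [-1.855, -2.047, 0.434]
ft_force: [-0.2, 0.1, -1.6]
grip_width: 0.184
```

Run:
```python
from h import *
err(ret(.10,.004))
```

```text
t 16.725 pos [ 0.7123 -0.1089  0.327 ] f [-0.2345  0.0673 -1.5601] grip 0.18359733432346867 q [-0.2221  0.7639  0.5954  1.1083 -0.2665  1.8223  0.4175]
goal [ 0.7318 -0.1792  0.3333] err tool cm [-7.1393  0.7568 -1.4596] rot [ 0.0285 -0.0458  0.0214]
```

Call:
play_rows(targets="-3 0.4 -0.8 0.02 -0.03 0.01 -1; -3 0.3 -0.5 0.01 -0.02 0.01 -1; -1 0.1 0 0 0 0 -1; 0 0 0 0 0 0 -1; 0 0 0 0 0 0 -1")

```text
time: 17.35
position: [0.7328, -0.1683, 0.3346]
tool_rot: [-1.852, -2.058, 0.51]
ft_force: [0.5, 0.5, -1.5]
grip_width: 0.182
```

Run:
```python
from h import *
err(ret(.10,.004))
```

```text
t 17.35 pos [ 0.7328 -0.1683  0.3346] f [ 0.5463  0.4875 -1.5333] grip 0.18218699310296002 q [-0.1359  0.8411  0.6139  0.9746 -0.2254  1.8758  0.4907]
goal [ 0.7318 -0.1792  0.3333] err tool cm [-1.0768 -0.1324  0.2182] rot [0.0029 0.0027 0.0156]
```

Call:
play_rows(targets="-0.6 -0.1 1.5 0 0 0.01 -1; -0.5 0 2 0 0 0 -1; -0.1 0 1.5 0 0 0 -1; 0 0 0 0 0 0 -1; 0 0 0 0 0 0 -1")

```text
time: 17.98
position: [0.7103, -0.1752, 0.2916]
tool_rot: [-1.855, -2.06, 0.504]
ft_force: [0.1, 0.2, -1.2]
grip_width: 0.184
```

Run:
```python
from h import *
err(ret(.0,.003))
```

```text
t 17.975 pos [ 0.7103 -0.1752  0.2916] f [ 0.1394  0.2297 -1.1957] grip 0.1838865802847754 q [-0.1566  0.8178  0.6136  1.108  -0.2178  1.7671  0.5017]
goal [ 0.6858 -0.1836  0.2446] err tool cm [-0.6001 -0.0596  5.3324] rot [0.0071 0.0013 0.0154]
```

Call:
play_rows(targets="-0.4 -0.1 1.5 0.01 0 0.01 -1; -0.2 0 1.5 0 0 0 -1; 0 0 1 0 0 0 -1; 0 0 0 0 0 0 -1; 0 0 0 0 0 0 -1")

```text
time: 18.6
position: [0.6903, -0.1832, 0.2548]
tool_rot: [-1.861, -2.045, 0.516]
ft_force: [-0.6, 0.2, -0.8]
grip_width: 0.182
```

Run:
```python
from h import *
err(ret(.0,.001))
```

```text
t 18.6 pos [ 0.6903 -0.1832  0.2548] f [-0.6404  0.1703 -0.8168] grip 0.18241270203579157 q [-0.1658  0.8131  0.6152  1.2011 -0.2114  1.691   0.5051]
goal [ 0.6875 -0.1834  0.2437] err tool cm [0.0061 0.282  1.1125] rot [-0.0027  0.0015  0.0051]
```

Call:
play_rows(targets="0 0.15 0.6 0 0 0 -1; 0 0.1 0.4 0 0 0 -1; 0 0 0 0 0 0 -1")

```text
time: 18.98
position: [0.6881, -0.1834, 0.2446]
tool_rot: [-1.861, -2.046, 0.516]
ft_force: [-0.3, -0.3, -0.7]
grip_width: 0.181
```

Run:
```python
from h import *
err(ret(.0,.000))
```

```text
t 18.975 pos [ 0.6881 -0.1834  0.2446] f [-0.3203 -0.3411 -0.7315] grip 0.18093467357551063 q [-0.1673  0.8168  0.613   1.2169 -0.2133  1.6711  0.5052]
goal [ 0.6884 -0.1834  0.2432] err tool cm [-0.0025  0.0973  0.1115] rot [-0.0016  0.002   0.0054]
```

Call:
play_rows(targets="0 0.1 0.15 0 0 0 -1; 0 0 0.05 0 0 0 -1; 0 0 0 0 0 0 -1")

```text
time: 19.35
position: [0.6883, -0.1834, 0.2433]
tool_rot: [-1.862, -2.047, 0.515]
ft_force: [-0.6, 0.7, -1.9]
grip_width: 0.182
```

Run:
```python
from h import *
err(ret(.0,.000))
from bench import ctrl
im=ctrl.get_image("scene"); a=im["pixels"]
cv2.imwrite("pics/scene11.png",cv2.resize(a[140:300,130:290],None,fx=3.6,fy=3.6,interpolation=2))
```

```text
t 19.35 pos [ 0.6883 -0.1834  0.2433] f [-0.6041  0.7244 -1.9393] grip 0.18171587937955516 q [-0.1673  0.818   0.6126  1.2175 -0.2138  1.6682  0.505 ]
goal [ 0.6884 -0.1834  0.2432] err tool cm [0.0034 0.0106 0.0063] rot [-0.0005  0.0025  0.0054]
```

View pics/scene11.png

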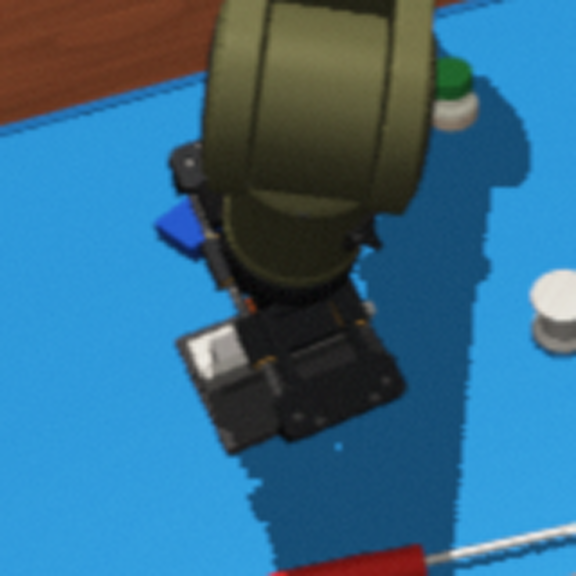

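It is back at the recorded pose. I'll nudge 1–2 mm onto the seat to confirm contact.

Call:
play_rows(targets="0 0.05 0.15 0 0 0 -1; 0 0.05 0.15 0 0 0 -1; 0 0 0.1 0 0 0 -1")

```text
time: 19.77
position: [0.688, -0.1834, 0.2435]
tool_rot: [-1.863, -2.049, 0.513]
ft_force: [1.8, 1.1, 3.0]
grip_width: 0.178
```

The force went from -1.9 to +3.0 N, so it is seated. I'll open slowly and let it settle before backing off.

Call:
play_rows(targets="0 0 0 0 0 0 -0.5; 0 0 0 0 0 0 -0.3; 0 0 0 0 0 0 0; 0 0 0 0 0 0 0.4; 0 0 0 0 0 0 1; 0 0 0 0 0 0 1; 0 0 0 0 0 0 1; 0 0 0 0 0 0 1; 0 0 0 0 0 0 1", newtons=10)

```text
time: 20.9
position: [0.6875, -0.1837, 0.2419]
tool_rot: [-1.863, -2.048, 0.515]
ft_force: [-0.1, 0.4, 0.7]
grip_width: 0.978
```

Run:
```python
from h import *
err(ret(.0,.000))
from bench import ctrl
im=ctrl.get_image("scene"); a=im["pixels"]
cv2.imwrite("pics/scene12.png",cv2.resize(a[140:300,130:290],None,fx=3.6,fy=3.6,interpolation=2))
```

```text
t 20.9 pos [ 0.6875 -0.1837  0.2419] f [-0.0959  0.4487  0.6992] grip 0.9782786895821384 q [-0.1678  0.8176  0.6128  1.2214 -0.2136  1.6644  0.5052]
goal [ 0.6884 -0.1834  0.2432] err tool cm [ 0.0252  0.0236 -0.1549] rot [-0.0001  0.003   0.0051]
```

View pics/scene12.png

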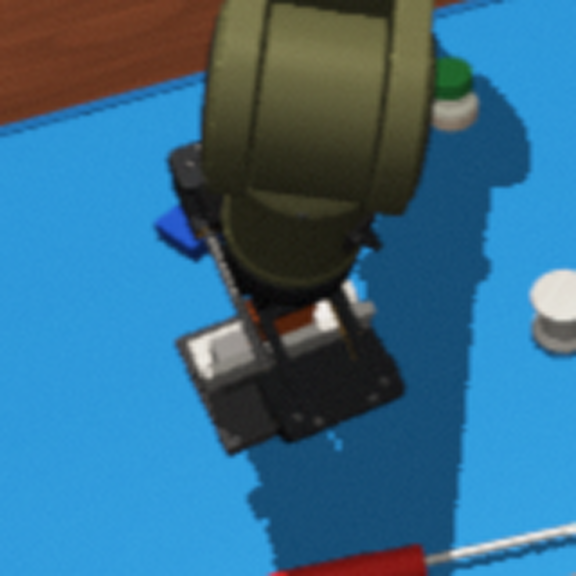

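The fingers are open and the scraper is standing in the cradle as before. I'll back off along the handle, then move aside so the cameras can see it.

Call:
play_rows(targets="0 0 -2 0 0 0 1; 0 0 -3 0 0 0 1; 0 0 -3 0 0 0 1; 0 0 -3 0 0 0 1; 0 0 -2 0 0 0 1; 4.5 -1 -1 -0.05 0 0.02 1; 5 -2 -0.5 -0.05 0 0.02 1; 5 -2 0 -0.05 0 0.02 1; 5 -2 0 -0.05 0 0.02 1; 5 -2 0 -0.05 0 0.02 1; 5 -2 0 -0.05 0 0.02 1; 3 -1 0 -0.05 0 0.02 1; 0 0 0 0 0 0 1; 0 0 0 0 0 0 1")

```text
time: 22.7
position: [0.6275, 0.153, 0.4031]
tool_rot: [-2.223, -2.124, 0.189]
ft_force: [-0.1, -0.4, 0.8]
grip_width: 0.997
```

Run:
```python
from h import *
from bench import ctrl
s=ctrl.get_state(); print(s["time"],s["position"],s["ft_force"])
im=ctrl.get_image("scene"); pickle.dump(im,open("pics/scene13.pkl","wb"));cv2.imwrite("pics/scene13.png",im["pixels"])
im=ctrl.get_image("top"); pickle.dump(im,open("pics/top13.pkl","wb"));cv2.imwrite("pics/top13.png",im["pixels"])
```

```text
22.7 [0.6275 0.153  0.4031] [-0.093  -0.4364  0.7584]
```

View pics/scene13.png

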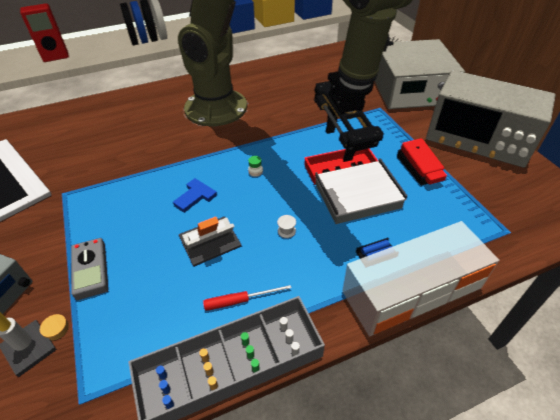

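View pics/top13.png

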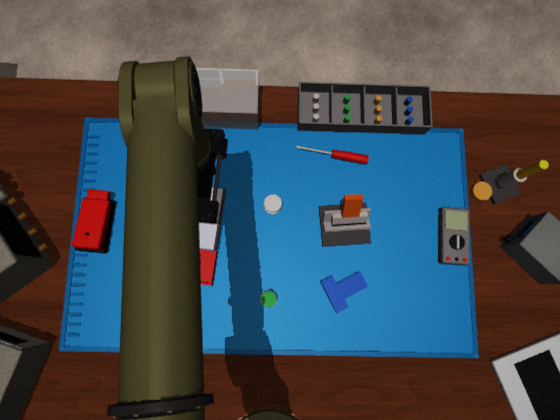

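Both views show the scraper leaning in its cradle as at the start, and the bystanders look unmoved. A numeric check follows.

Run:
```python
from h import *
for n,box in (("top",(190,225,338,368)),("scene",(212,240,195,222))):
    r=[]
    for k in ("0","13"):
        im=load(n+k);H,S,V=cv2.split(cv2.cvtColor(im["pixels"],cv2.COLOR_BGR2HSV))
        m=(H>=3)&(H<=17)&(S>130)&(V>50);q=np.zeros_like(m);q[box[0]:box[1],box[2]:box[3]]=1
        v,u=np.nonzero(m&q);P=world(im,np.c_[u,v]);r.append((u.mean(),v.mean(),len(u),np.median(P,0)))
    print(n,r)
im=load("scene13");g=im["pixels"].max(2)
a=im["pixels"];cv2.imwrite("pics/scene13t.png",cv2.resize(a[140:230,295:415],None,fx=6,fy=6,interpolation=2))
```

```text
top [(np.float64(351.60243902439026), np.float64(205.48048780487804), 410, array([ 0.6071, -0.1897,  0.1084])), (np.float64(351.6714285714286), np.float64(205.4), 420, array([ 0.607 , -0.1897,  0.1082]))]
scene [(np.float64(207.59583333333333), np.float64(225.72083333333333), 240, array([ 0.6235, -0.1926,  0.1225])), (np.float64(207.35684647302904), np.float64(225.82572614107883), 241, array([ 0.6238, -0.1927,  0.1222]))]
```

View pics/scene13t.png

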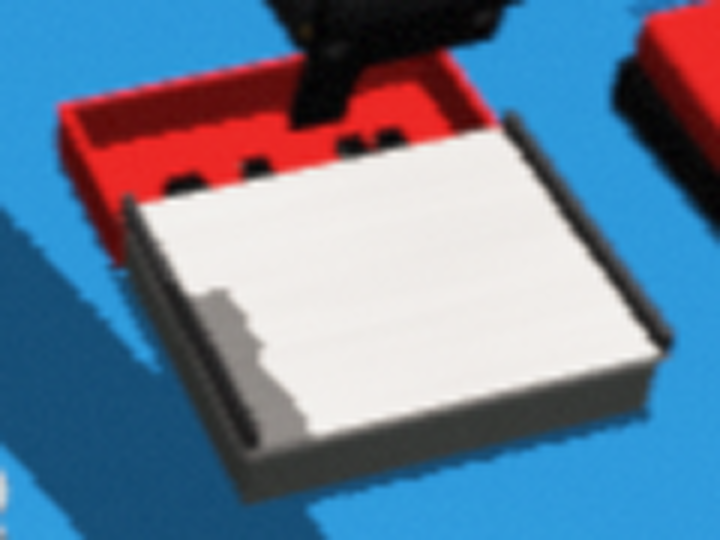

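The plate is bare, and the chips show at the near wall of the tray. The handle's centre is within 0.3 mm of where it was at the start in both views. Handing in.

```bash
python3 -c "
from bench import ctrl
print(ctrl.close_job())"
```

```text
the job is handed in; nothing more can be done
None
```

I took the scraper from its cradle, scraped all five chips into the red tray in two strokes, put the scraper back and let go. I handed the job in at about 23 s of the 53 s allowed; it gives no verdict.

**Last checks:**
- **Chips:** after the second stroke the top view showed all five in the tray, at plate x from -98 to -118 mm. Four lie flat. One stands on its long edge, about 18 mm high, which is under the 32 mm limit. In the final pictures the plate is bare. The arm hid most of the tray from above by then, so I did not count all five again.
- **Scraper:** its handle is within 0.3 mm of its starting position in both views. It is seated, leaning and let go, with the gripper well clear.
- **Bystanders:** none looked moved in the final pictures. I checked this by eye only.

**Disagreements and deviations:**
- The two cameras differed by 3–5 mm in x on some points, so I used averages.
- The blade rose to about 4 mm above the plate partway through the second stroke. I corrected it, and it left no chip behind.

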